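Take the recipe card out of the ring folder

TASK

Take the recipe card out of the ring folder: lift the folder's lever all the way up so that the ring arches swing open, lift the card off the posts and lay it flat on the chopping board, well on it, tab upwards, without dropping it. Then press the lever fully down again so that the rings are closed. Leave everything else where it is.

Things in the scene. Friction and masses are not known exactly. Their poses are not given: they have to be found in the camera images.
- folder: Recipe ring folder, grey covers 240 x 300 x 10 mm (front folded beneath), lying fixed on the worktop. Origin: centre of its underside. x axis to the spine edge (away from the robot, turned up to 0.25 rad), y to the robot's left, z up. A brown board block under the card has its top at z = 18 mm; elsewhere the cover's top is at z = 10 mm. In its frame the card rests with its origin near (14, 60, 18) mm.
- ring_posts (a point): Midpoint between the tops of the two fixed steel posts of the rings: 6.4 mm thick, 80 mm apart along the folder's y axis, at folder x = 50, y = 20 and 100, tops at z = 52 mm. Two steel arches on a rod at folder x = 84 mm come over from the spine side and meet the post tops; when open they are turned back towards the spine, clear of everything at folder x below 75 mm.
- lever_hinge (a point): Point on the lever's hinge axis, which runs along the folder's x axis; at (50, -35, 30) mm in the folder's frame.
- lever_roller (a point): Centre of the black roller at the lever's free end: a bar 16 mm thick, 26 mm long, along the folder's x axis, with flat ends, so it can be pinched across its ends from above and turns between the fingers. 80 mm from the hinge axis, on its folder -y side. Lever down: at y = -114, z = 44 mm in the folder's frame; lever up: y = -70, z = 102 mm.
- lever (a joint): Angle of the lever, rad: 0 = fully down, rings closed (the lever then slopes up 0.17 rad from the hinge to the roller); it grows as the roller is lifted, to the stop at 0.95 = fully up, rings open. It stays where it is left; moving it takes about 2 N at the roller.
- arches (a joint): Angle of the two ring arches, rad: 0 = closed on the post tops, about 0.9 = fully open. Driven by the lever only, 0.95 times its angle.
- card: White stiff recipe card with a pale brown panel, 100 (x) x 130 (y) x 5 mm, 80 g, loose. Origin: centre of its underside, z up. At first it lies in the folder, axes along the folder's, the posts through its two 14 mm square holes (card x = 36, y = -40 and 40 mm), captive while the arches are closed. Lifted straight up 40 mm it is clear of the posts.
- card_tab (a point): Point to grip on the card's upright tab, which stands at the card's edge nearest the robot: 10 mm thick (along the card's x), 60 mm long (along y), from the card's top face up to 47 mm above its underside. The point is on the tab's middle plane, 35 mm above the card's underside, 43 mm from the card's centre towards -x.
- board: Wooden chopping board, 200 (x) x 250 (y) x 16 mm, fixed to the worktop, empty. Origin: centre of its underside; its top is at z = 16 mm. It lies to the left or to the right of the folder.
- pen: Black pen, 145 mm long, 9 mm thick, lying on the folder's cover nearest the robot; to be left alone. Origin: centre of its underside.
- spice_jar: Spice jar with a pale lid, 44 mm wide, 109 mm tall, standing just beyond the board's far edge; to be left alone. Origin: centre of its underside.
- garlic: Garlic bulb, about 60 mm, just beyond the board's far edge; to be left alone. Origin: centre of its underside.

How it is judged:
On the way, in this order (a step that is already met when the one before it is completed fails the run):
1. the lever is lifted up and the arches are open (value of joint lever above 0.8 rad and value of joint arches above 0.72 rad), for 0.2 s.
2. the card lies flat on the chopping board, let go (x of card in the frame of board between -0.07 and 0.07 m and y of card in the frame of board between -0.09 and 0.09 m and z of card in the frame of board below 0.022 m and angle between card's own z axis and vertical below 0.08 rad and contact force between the fingers and card below 0.2 N and linear speed of card below 0.03 m/s), for 0.2 s.
At the end, for the whole second after the job is handed in: The card lies flat (tilt under 0.08 rad, tab up) on the chopping board, its centre within 70 mm (board x) and 90 mm (board y) of the board's centre, released and at rest; the lever is down (under 0.12 rad) and the arches are closed (under 0.13 rad) (all of step 2 and value of joint lever below 0.12 rad and value of joint arches below 0.13 rad); the robot touches nothing.
It fails at once if the card is dropped (falls free faster than 0.7 m/s) (linear speed of card above 0.7 m/s and contact force between the fingers and card below 0.05 N).
It fails at once if a bystander is moved by more than 30 mm (distance of any of pen, spice_jar, garlic from where it was at the start of the episode above 0.03 m).
It also fails if it takes over 64 s, if anything falls off the work surface, if the arm or the gripper's body presses on something with over 40 N, if the wrist force passes 120 N, or if a joint passes its speed limit or range.

ROBOT

A 6-joint arm with a two-finger parallel gripper is mounted at the origin on a cart in front of the work surface, level with it; the furniture and walls round the work are solid. World frame = base frame: x ahead of the robot, y to its left, z up, the work surface at z = 0. Lengths are in m, angles in rad, forces in N, time in s.
With the tool pointing down it reaches from about 0.275 to 0.775 m from the base axis. Payload 14.6 kg.
Tool frame: the origin (TCP) lies midway between the tips of the shut fingers; the grasp point (between the pads) lies 19 mm behind it; x points along the fingers, y is the direction in which the jaws open and shut, and the axes are right-handed (so a half turn about x gives the same grasp; the last joint's range is limited). The gripper opens to 85 mm and grips with 20 to 120 N. Pads are 22 mm wide; open, the fingers measure 114 mm over their backs; the gripper's body (76 mm by 85 mm) begins 54 mm behind the grasp point. The pads swing forward as they close: fully open they stand 13 mm farther back than shut.
Start: joints at [1.15, 0.263, -0.048, 1.259, 0, 1.415], TCP at [0.138, 0.507, 0.231] pointing down, gripper open.
Joint ranges: [-2.65, 2.65], [-0.89, 1.7], [-1.18, 1.37], [-2.13, 2.11], [-1.35, 1.29], [-3.14, 3.14]. Speed limits (rad/s): [1.89, 1.89, 2.57, 2.79, 3.14, 3.14].

INTERFACE

Orientations are given as a 3x3 rotation matrix whose columns are the frame's x, y, z axes.
In Python, from bench import bot gives the robot as it stands.
- The arm moves only by the shell command python3 -m inch 'ROWS' [FORCE]. ROWS is JSON, a list of rows, each a list of 5 numbers: the closure, from -1 (fully open) to 1 (shut), then the shift along the tool's x, y, z in m, then the turn about the tool's x in degrees. In form: [[jaw, x, y, z, yaw], ...]. A call has 1 to 8 rows; each row is the pose to reach, as a shift and turn from the pose commanded when the call began, along the tool's axes at that moment; what a row does not reach only later rows make up. A row lasts 1/10 s, in which the tool goes at most 50 mm and 8.59 degrees, less where a joint would pass 70% of its speed; a pose out of reach is approached as far as the arm can. A call with a gripper value outside its range is refused whole. The fingers move at their own pace and stop on an object; FORCE is the grip in N (left out, the last holds). Time passes only in rows, so rows that repeat a pose let the fingers close. It gives the time, the measured TCP pose, the force and the opening at its end, in the units of the state.
- bot.sense(): the state, without advancing time (a new reading comes with each control period).
- bot.capture(name): name is "scene" or "top" or "wrist"; returns a dict with "pixels" (400x640x3 uint8, red, green, blue), "range_z" (400x640 float32, m along the optical axis (not along the pixel's ray), 0 where there is no reading), "fov_y" (degrees; the focal length in pixels is half the picture's height over the tangent of half this angle, whatever the lens; pixels are square), "cx", "cy" (the principal point, pixels), "R" (3x3) and "t" (3): a world point X has camera coordinates R X + t. Camera axes: x right, y down, z forward; pixel columns grow to the right and rows downward; lengths in m; the calibration is good to about 2 mm. A picture is of the moment at which its call begins.
- bot.finish_job(): hands the job in, once; it reports no verdict.
Trained networks look in a picture, given as the dict that the camera call returned (one of the last four; its "shot" number tells which), for a name from the list of things; names that differ only in an ending like _2 or _b are one class to them, and where a whole thing is asked for, a point or a joint stands for the part that bears it (a point fixed in the world has none). Each returns a list of dicts, best first, with "conf" (0 to 1); they miss things now and then, are a little off and sometimes report something else, mostly with a low value. They report only what shows in the picture. A call takes as long as a camera call.
- bot.search_frame(picture, target): "centre" ([column, row] in pixels, amid what is visible of it).
- bot.regions_of(picture, target): "mask" (400x640 bool, what is visible of it) and "centre" ([column, row] in pixels, amid what is visible of it).
The state is a dict: "time_s": time; "joint_positions": joint angles; "joint_vel": joint speeds; "effort": joint torques, N m; "tool_pos": TCP position; "tcp_rot": TCP orientation; "wrist_force": force on the tool from outside, world axes, zero at the start; "wrist_torque": the same for the moment, N m; "grip_width": opening from 0.0 (shut) to 1.0 (fully open).
Only numpy, scipy, OpenCV 4.12 (cv2) and the standard library are available. Lean on these libraries where they do the work, as an engineer would, in place of code of your own. Each camera call takes 0.05 s, during which the arm holds its last target.

## Working session

There is one attempt and no reset: what is moved stays moved. The work goes in short steps, Python scripts to look and compute and a shell command to move; the robot and the scene stay as the last step left them, time stands still between calls to the robot, and variables do not carry over. Pictures are saved under pics/ and viewed, and the job is handed in when it is done.

```bash
ls; mkdir -p pics; python3 - <<'E'
from bench import bot
import cv2,numpy as np
s=bot.sense(); print(s['time_s'],s['tool_pos'],s['tcp_rot'],s['wrist_force'],s['grip_width'])
for n in ["scene","top"]:
    p=bot.capture(n); np.savez('pics/%s0.npz'%n,**{k:v for k,v in p.items()})
    cv2.imwrite('pics/%s0.png'%n,p['pixels'][:,:,::-1]); print(n,p['t'],p['fov_y'],p['cx'],p['cy'])
E
```

```text
pics
0.0 [0.13781436 0.50630953 0.23081066] [[-4.18755550e-04  2.62694663e-01  9.64878924e-01]
 [-9.95269971e-04  9.64878422e-01 -2.62694958e-01]
 [-9.99999417e-01 -1.07031999e-03 -1.42596084e-04]] [ 0.79254277  0.07847455 -0.01944275] 1.000121125000824
scene [-0.46189716  0.20385546  0.86439068] 49.03324472410302 321.28166217946665 194.49526092412046
top [-0.04245219  0.52359036  1.04998776] 53.61432231219125 315.83432530356635 194.5186880894542
```

View pics/scene0.png

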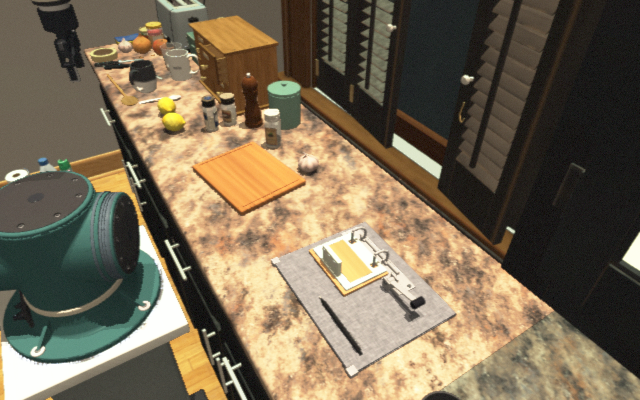

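View pics/top0.png

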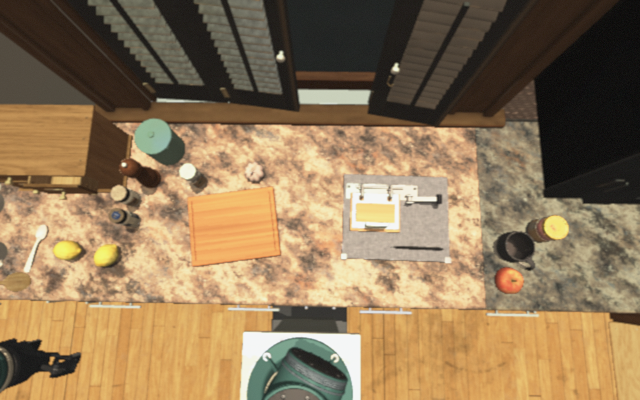

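The board lies left of the folder. In the top picture the folder centre is near (396,219), the roller near (432,200), the card tab near (376,227) and the board near (235,227). Next I measure them.

```bash
cat > h.py <<'E'
import numpy as np,cv2
def world(p,u,v,z=None):
    f=200/np.tan(np.radians(p['fov_y'])/2)
    u=np.asarray(u,float);v=np.asarray(v,float)
    d=np.stack([(u-p['cx'])/f,(v-p['cy'])/f,np.ones_like(u)],-1)
    R=np.array(p['R']);t=np.array(p['t'])
    if z is None:
        r=p['range_z'][np.round(v).astype(int),np.round(u).astype(int)]
        return (d*r[...,None]-t)@R
    c=-R.T@t; w=d@R
    return c+w*((z-c[2])/w[...,2])[...,None]
def project(p,X):
    f=200/np.tan(np.radians(p['fov_y'])/2)
    c=np.asarray(X)@np.array(p['R']).T+np.array(p['t'])
    return np.stack([f*c[...,0]/c[...,2]+p['cx'],f*c[...,1]/c[...,2]+p['cy']],-1)
E
python3 - <<'E'
from bench import bot
import cv2,numpy as np
from h import *
np.set_printoptions(precision=4,suppress=True)
for n in ["top","scene"]:
    p=bot.capture(n)
    for t in ["folder","card","card_tab","lever_roller","lever_hinge","ring_posts","board","pen","spice_jar","garlic"]:
        r=bot.regions_of(p,t)[:1]
        for d in r:
            m=d['mask']; v,u=np.nonzero(m); W=world(p,u,v); ok=p['range_z'][v,u]>0; W=W[ok]
            print(n,t,round(d['conf'],2),np.round(d['centre'],1),m.sum(),'med',np.median(W,0),'lo',np.percentile(W,2,axis=0),'hi',np.percentile(W,98,axis=0), end=' ')
            zs={'folder':.01,'board':.016}.get(t)
            if zs:
                W2=world(p,u,v,zs); 
                rc=cv2.minAreaRect(W2[:,:2].astype(np.float32)*1000); print('rect',rc,end='')
            print()
    if n=="top": np.savez('pics/top1.npz',**p)
E
```

```text
top folder 0.8 [407.9 223.5] 7293 med [ 0.457  -0.2842  0.0102] lo [ 0.3537 -0.4047  0.0052] hi [ 0.5898 -0.1139  0.0432] rect ((471.4217529296875, -257.8837890625), (306.343017578125, 246.52841186523438), 89.4254150390625)
top card 0.7 [374.3 213.4] 1590 med [ 0.4848 -0.1979  0.0233] lo [ 0.4374 -0.2619  0.0186] hi [ 0.5344 -0.1362  0.0654] 
top card_tab 0.83 [375.2 208. ] 1446 med [ 0.4851 -0.1957  0.0234] lo [ 0.4388 -0.2597  0.019 ] hi [ 0.5334 -0.1389  0.0656] 
top lever_roller 0.44 [428.  198.1] 174 med [ 0.5194 -0.3485  0.0436] lo [ 0.5062 -0.3791  0.0179] hi [ 0.531  -0.2917  0.0564] 
top lever_hinge 0.93 [405.3 221.9] 7268 med [ 0.4565 -0.2841  0.0102] lo [ 0.3538 -0.4046  0.0052] hi [ 0.5896 -0.1138  0.0429] 
top ring_posts 0.92 [406.2 221.1] 7233 med [ 0.4575 -0.284   0.0102] lo [ 0.3541 -0.4043  0.0053] hi [ 0.5896 -0.1138  0.0432] 
top board 0.79 [231.  225.2] 6200 med [0.4355 0.2013 0.0162] lo [0.3374 0.0792 0.0112] hi [0.5387 0.322  0.0205] rect ((438.5345458984375, 201.33770751953125), (203.38587951660156, 251.56163024902344), 9.095422744750977)
top pen 0.72 [418.6 24
[... 1082 characters left out ...]
ring_posts 0.87 [365.2 300.5] 12705 med [ 0.4475 -0.3077  0.0099] lo [ 0.352  -0.4085  0.0018] hi [ 0.5889 -0.1151  0.0447] 
scene board 0.58 [248.1 177.8] 4528 med [0.4302 0.1822 0.0156] lo [0.3346 0.072  0.0048] hi [0.5383 0.3207 0.0185] rect ((435.09326171875, 196.07269287109375), (205.12057495117188, 265.5322570800781), 8.603660583496094)
scene pen 0.85 [345.8 331. ] 282 med [ 0.3841 -0.3351  0.0175] lo [ 0.3805 -0.3818  0.0089] hi [ 0.3923 -0.2678  0.0204] 
scene spice_jar 0.59 [274.  129.9] 600 med [0.5646 0.2971 0.0656] lo [0.5473 0.2866 0.0046] hi [0.5928 0.3261 0.11  ] 
scene garlic 0.74 [306.8 159.1] 271 med [0.5862 0.1349 0.0332] lo [0.5681 0.122  0.0126] hi [0.6145 0.1622 0.0504]
```

```bash
python3 - <<'E'
import numpy as np,cv2
from h import *
np.set_printoptions(precision=4,suppress=True)
p=dict(np.load('pics/top1.npz')); q=dict(np.load('pics/scene0.npz'))
v,u=np.mgrid[0:400,0:640]; 
for n,P in (('top',p),('scene',q)):
    W=world(P,u.ravel(),v.ravel()); ok=P['range_z'].ravel()>0; col=P['pixels'].reshape(-1,3)
    def box(lo,hi): return ok&np.all(W>lo,1)&np.all(W<hi,1)
    b=box([.42,-.26,.045],[.465,-.13,.075]); print(n,'tab',b.sum(),W[b].mean(0),W[b].min(0),W[b].max(0))
    b2=b&(W[:,2]>.058)
    rc=cv2.minAreaRect(W[b2][:,:2].astype(np.float32)*1000); print(' tabrect',rc, W[b2].mean(0))
    b=box([.49,-.40,.03],[.55,-.34,.07])&(col.max(1)<75); print('roller',b.sum(),W[b].mean(0),np.percentile(W[b],[3,97],axis=0))
    rc=cv2.minAreaRect(W[b][:,:2].astype(np.float32)*1000); print(rc)
    x,y,w=0.471,-0.2585,120
    im=P['pixels'][:,:,::-1]
    if n=='top': c=cv2.resize(im[160:280,330:460],None,fx=6,fy=5,interpolation=cv2.INTER_CUBIC)
    else: c=cv2.resize(im[210:380,265:465],None,fx=3.5,fy=3.5,interpolation=cv2.INTER_CUBIC)
    cv2.imwrite('pics/crop_%s.png'%n,c)
E
```

```text
top tab 106 [ 0.4428 -0.1966  0.0625] [ 0.4381 -0.2285  0.0461] [ 0.4486 -0.1692  0.0694]
 tabrect ((443.3337097167969, -198.76620483398438), (57.274688720703125, 10.474523544311523), 89.61103057861328) [ 0.4434 -0.1986  0.0643]
roller 30 [ 0.5158 -0.3716  0.0536] [[ 0.506  -0.3763  0.0487]
 [ 0.5273 -0.3661  0.0572]]
((516.2884521484375, -371.5904541015625), (9.285329818725586, 22.293132781982422), 82.35430145263672)
scene tab 228 [ 0.4421 -0.2029  0.0591] [ 0.4381 -0.2306  0.0452] [ 0.4501 -0.1695  0.0672]
 tabrect ((444.4280700683594, -199.6847686767578), (60.34872055053711, 11.821416854858398), 89.21452331542969) [ 0.4431 -0.2011  0.0635]
roller 106 [ 0.5158 -0.375   0.0519] [[ 0.5065 -0.3804  0.044 ]
 [ 0.5289 -0.3677  0.0554]]
((517.6254272460938, -373.7157897949219), (14.306812286376953, 24.488332748413086), 85.57181549072266)
```

View pics/crop_scene.png

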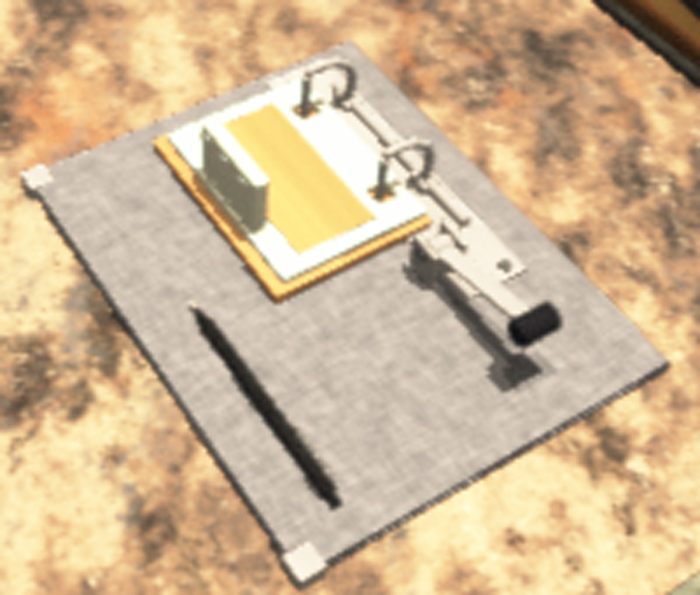

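The measurements agree with the given sizes: tab 57–60 by 10–12 mm with its top at z≈0.065, and folder yaw about −0.6°. The folder origin is near (0.4715, −0.260) and the roller near (0.518, −0.374, 0.044). The board is at (0.437, 0.200) with a yaw of about 9°. I'm moving towards the roller with the jaws along the folder's x.

```bash
python3 -m inch '[[-1,0,-0.039,0.031,8.5],[-1,0,-0.078,0.062,17],[-1,0,-0.117,0.093,25.5],[-1,0,-0.156,0.124,34],[-1,0,-0.195,0.155,42.5],[-1,0,-0.234,0.186,51],[-1,0,-0.273,0.217,59.5],[-1,0,-0.312,0.248,68]]'
```

```text
time_s: 2.0
tool_pos: [0.2895, 0.1541, 0.2315]
tcp_rot: [[0.001, 0.987, 0.16], [0.0, 0.16, -0.987], [-1.0, 0.001, -0.0]]
wrist_force: [1.1, 1.1, 0.5]
grip_width: 0.999
```

```bash
python3 -m inch '[[-1,0,0.013,0.048,2],[-1,0,0.026,0.096,4],[-1,0,0.039,0.144,6],[-1,0,0.052,0.192,8],[-1,0,0.065,0.24,9],[-1,0,0.078,0.288,9],[-1,0,0.091,0.336,9],[-1,0,0.1,0.384,9]]'
python3 - <<'E'
from bench import bot
print(bot.sense()['tool_pos'],bot.sense()['tcp_rot'])
E
```

```text
time_s: 2.8
tool_pos: [0.4494, -0.2017, 0.2313]
tcp_rot: [[0.0, 1.0, 0.009], [-0.0, 0.009, -1.0], [-1.0, 0.0, 0.0]]
wrist_force: [2.7, 0.8, 0.9]
grip_width: 1.003
[ 0.44942482 -0.20167366  0.23128439] [[ 4.12393592e-04  9.99960009e-01  8.93368361e-03]
 [-7.88363499e-05  8.93371685e-03 -9.99960090e-01]
 [-9.99999912e-01  4.11672834e-04  8.25174047e-05]]
```

```bash
python3 -m inch '[[-1,0,0.02,0.045,1],[-1,0,0.04,0.09,1],[-1,0.02,0.06,0.135,1],[-1,0.06,0.066,0.165,1],[-1,0.1,0.066,0.165,1],[-1,0.12,0.066,0.165,1],[-1,0.12,0.066,0.165,1],[-1,0.12,0.066,0.165,1]]'
python3 - <<'E'
from bench import bot
import cv2
p=bot.capture('wrist'); cv2.imwrite('pics/w1.png',p['pixels'][:,:,::-1])
p=bot.capture('scene'); cv2.imwrite('pics/s1.png',cv2.resize(p['pixels'][180:380,240:480,::-1],None,fx=3,fy=3))
E
```

```text
time_s: 3.6
tool_pos: [0.5166, -0.3639, 0.1121]
tcp_rot: [[0.0, 1.0, -0.008], [-0.0, -0.008, -1.0], [-1.0, 0.0, 0.0]]
wrist_force: [0.9, -0.0, 0.4]
grip_width: 0.998
```

View pics/w1.png

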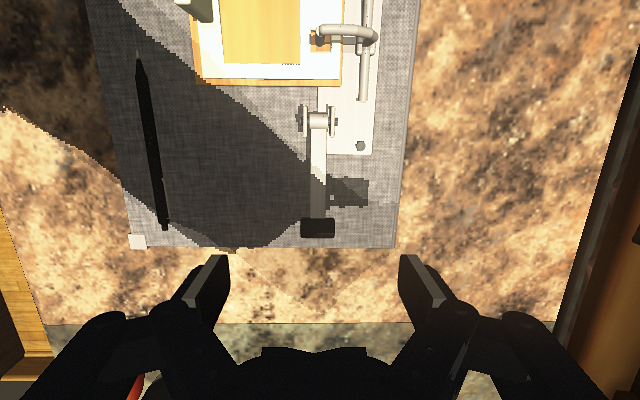

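View pics/s1.png

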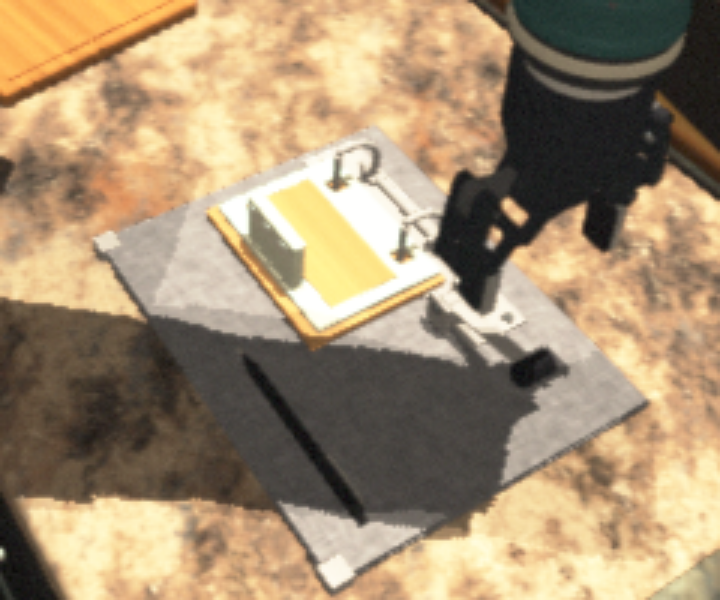

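In the wrist picture the roller is at (317,227), midway between the fingers at (214 and 414), and the lever arm is narrower than the roller. I measure the roller again from this closer view.

```bash
python3 - <<'E'
from bench import bot
from h import *
np.set_printoptions(precision=4,suppress=True)
p=bot.capture('wrist')
v,u=np.mgrid[210:245,290:345]; u=u.ravel();v=v.ravel()
W=world(p,u,v);c=p['pixels'][v,u].max(1); b=(W[:,2]>.036)&(c<70)&(p['range_z'][v,u]>0)
print(b.sum(),W[b].mean(0),np.percentile(W[b],[2,98],axis=0)); print(cv2.minAreaRect(W[b][:,:2].astype(np.float32)*1000))
print(bot.sense()['tool_pos'])
E
```

```text
674 [ 0.5185 -0.3725  0.053 ] [[ 0.5062 -0.3807  0.0474]
 [ 0.5308 -0.3669  0.0559]]
((518.5037841796875, -373.85211181640625), (25.1474609375, 14.976798057556152), 0.35854217410087585)
[ 0.5172 -0.3642  0.1131]
```

```bash
python3 -m inch '[[-1,0,0.001,0.01,0],[-1,0.025,0.001,0.01,0],[-1,0.05,0.001,0.01,0],[-1,0.075,0.001,0.01,0],[-1,0.086,0.001,0.01,0],[-1,0.086,0.001,0.01,0],[1,0.086,0.001,0.01,0],[1,0.086,0.001,0.01,0]]' 40; python3 -m inch '[[1,0,0,0,0],[1,0,0,0,0],[1,0,0,0,0],[1,0,0,0,0],[1,0,0,0,0]]' 40
python3 - <<'E'
from bench import bot
import cv2
p=bot.capture('wrist'); cv2.imwrite('pics/w2.png',p['pixels'][:,:,::-1])
E
```

```text
time_s: 4.55
tool_pos: [0.518, -0.3745, 0.0266]
tcp_rot: [[0.001, 1.0, -0.008], [-0.001, -0.008, -1.0], [-1.0, 0.001, 0.001]]
wrist_force: [1.3, 0.0, 0.4]
grip_width: 0.695
time_s: 5.05
tool_pos: [0.519, -0.3743, 0.0262]
tcp_rot: [[0.003, 1.0, -0.007], [-0.001, -0.007, -1.0], [-1.0, 0.003, 0.001]]
wrist_force: [8.9, -0.2, 1.7]
grip_width: 0.293
```

View pics/w2.png

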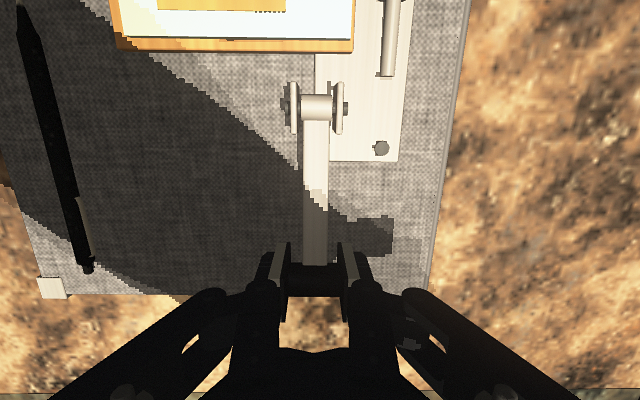

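The roller is pinched between the pads at (316,280), with an opening of about 25 mm. I lift the lever along its arc.

```bash
python3 -m inch '[[1,-0.007,0,-0.0015,0],[1,-0.0155,0,-0.004,0],[1,-0.0225,0,-0.008,0],[1,-0.0295,0,-0.0115,0],[1,-0.036,0,-0.016,0],[1,-0.042,0,-0.0215,0],[1,-0.0475,0,-0.0275,0],[1,-0.0525,0,-0.0335,0]]' ; python3 -m inch '[[1,-0.003,0,-0.005,0],[1,-0.006,0,-0.0105,0],[1,-0.0075,0,-0.013,0],[1,-0.0075,0,-0.013,0],[1,-0.0075,0,-0.013,0]]'
python3 - <<'E'
from bench import bot
import cv2
p=bot.capture('scene'); cv2.imwrite('pics/s3.png',cv2.resize(p['pixels'][180:380,240:480,::-1],None,fx=3,fy=3))
p=bot.capture('wrist'); cv2.imwrite('pics/w3.png',p['pixels'][:,:,::-1])
E
```

```text
time_s: 5.9
tool_pos: [0.5195, -0.3405, 0.0785]
tcp_rot: [[0.004, 1.0, -0.007], [-0.001, -0.007, -1.0], [-1.0, 0.004, 0.001]]
wrist_force: [12.4, 0.4, -7.9]
grip_width: 0.292
time_s: 6.4
tool_pos: [0.5197, -0.3276, 0.086]
tcp_rot: [[0.004, 1.0, -0.007], [-0.001, -0.007, -1.0], [-1.0, 0.004, 0.001]]
wrist_force: [11.8, -0.4, -3.6]
grip_width: 0.293
```

View pics/s3.png

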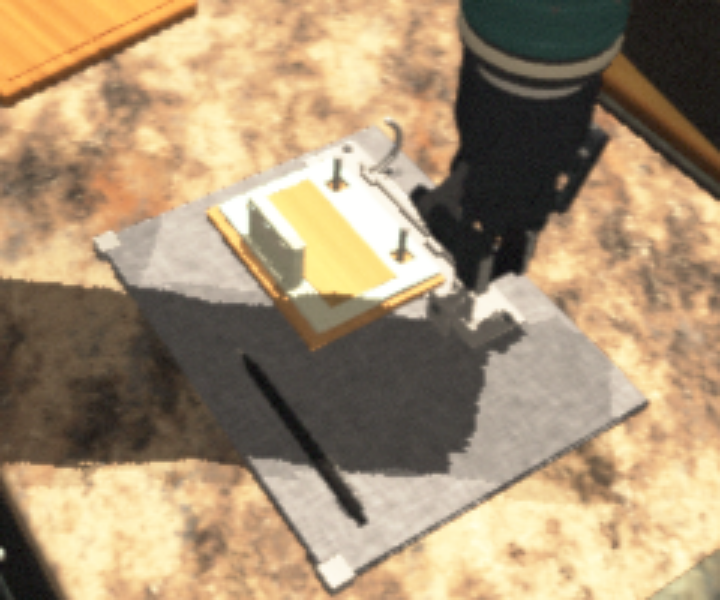

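View pics/w3.png

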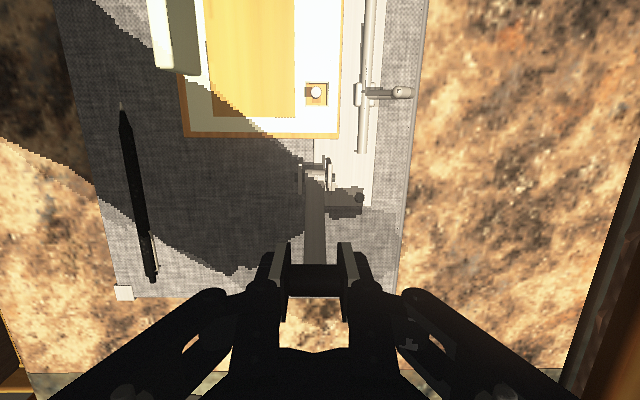

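The lever is up and both arches are turned back. The bare posts show at about (336,165) and (402,240) in the crop. I release the roller, rise and go over the tab.

```bash
python3 -m inch '[[0.2,0,0,0,0],[-0.2,0,0,0,0],[-1,0,0,0,0],[-1,0,0,0,0],[-1,0,0,0,0],[-1,-0.03,0,0,0],[-1,-0.07,0,0,0],[-1,-0.1,0,0,0]]'; python3 -m inch '[[-1,0,-0.02,-0.033,0],[-1,0,-0.04,-0.066,0],[-1,0,-0.06,-0.1,0],[-1,0,-0.0775,-0.1285,0],[-1,0.03,-0.0775,-0.1285,0],[-1,0.06,-0.0775,-0.1285,0],[-1,0.06,-0.0775,-0.1285,0]]'
python3 - <<'E'
from bench import bot
from h import *
np.set_printoptions(precision=4,suppress=True)
print(bot.sense()['tool_pos'],bot.sense()['tcp_rot'])
p=bot.capture('wrist'); cv2.imwrite('pics/w4.png',p['pixels'][:,:,::-1])
v,u=np.mgrid[0:400,0:640]; u=u.ravel();v=v.ravel()
W=world(p,u,v);b=(p['range_z'][v,u]>0)&np.all(W>[.42,-.26,.055],1)&np.all(W<[.465,-.14,.075],1)
print(b.sum(),W[b].mean(0),W[b].min(0),W[b].max(0)); print(cv2.minAreaRect(W[b][:,:2].astype(np.float32)*1000))
p=bot.capture('scene'); cv2.imwrite('pics/s4.png',cv2.resize(p['pixels'][180:380,240:480,::-1],None,fx=3,fy=3))
E
```

```text
time_s: 7.3
tool_pos: [0.5178, -0.3273, 0.1874]
tcp_rot: [[0.001, 1.0, -0.008], [-0.001, -0.008, -1.0], [-1.0, 0.001, 0.001]]
wrist_force: [-0.4, -0.1, 1.0]
grip_width: 0.998
time_s: 8.0
tool_pos: [0.4396, -0.197, 0.123]
tcp_rot: [[-0.004, 1.0, -0.008], [0.002, -0.008, -1.0], [-1.0, -0.004, -0.002]]
wrist_force: [0.5, -0.1, 0.8]
grip_width: 1.0
[ 0.4396 -0.197   0.123 ] [[-0.0038  1.     -0.008 ]
 [ 0.0025 -0.008  -1.    ]
 [-1.     -0.0038 -0.0024]]
1087 [ 0.443  -0.1978  0.0643] [ 0.4378 -0.2302  0.0561] [ 0.4486 -0.1702  0.0667]
((443.19818115234375, -200.19578552246094), (59.9799919128418, 10.383490562438965), 89.46650695800781)
```

View pics/w4.png

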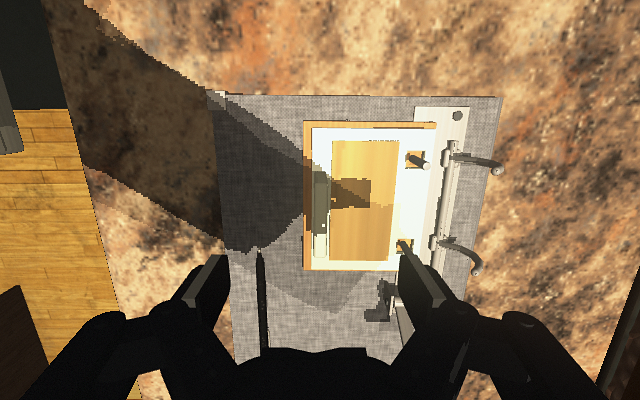

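View pics/s4.png

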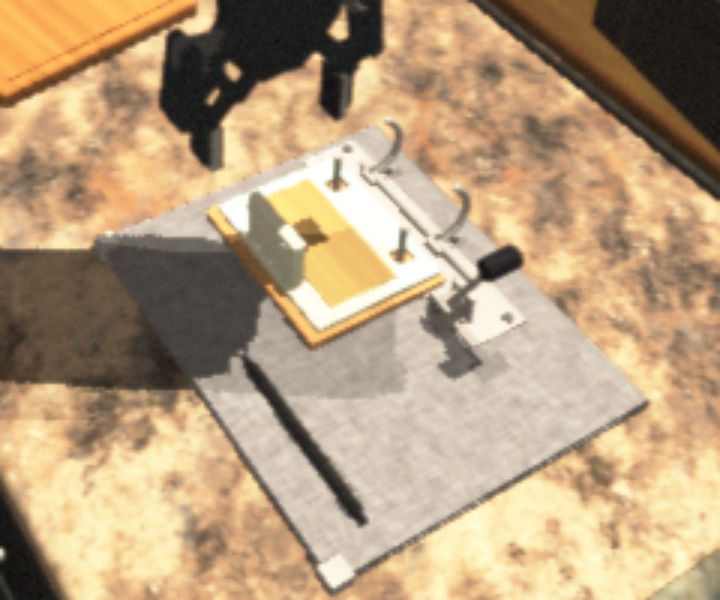

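The lever holds at the top with the roller at (500,262). The tab's centre re-measures at (0.443, −0.200). I go down and grip it.

```bash
python3 -m inch '[[-1,0.01,0.003,0.003,0],[-1,0.035,0.003,0.003,0],[-1,0.06,0.003,0.003,0],[-1,0.085,0.003,0.003,0],[-1,0.088,0.003,0.003,0],[-1,0.088,0.003,0.003,0],[0.3,0.088,0.003,0.003,0],[0.5,0.088,0.003,0.003,0]]' 60; python3 -m inch '[[1,0,0,0,0],[1,0,0,0,0],[1,0,0,0,0],[1,0,0,0,0],[1,0,0,0,0],[1,0,0,0,0]]' 60
python3 - <<'E'
from bench import bot
from h import *
p=bot.capture('wrist'); cv2.imwrite('pics/w5.png',p['pixels'][:,:,::-1])
E
```

```text
time_s: 8.9
tool_pos: [0.445, -0.2017, 0.0385]
tcp_rot: [[0.002, 1.0, -0.008], [-0.001, -0.008, -1.0], [-1.0, 0.002, 0.001]]
wrist_force: [-0.4, -0.5, 0.2]
grip_width: 0.689
time_s: 9.5
tool_pos: [0.4444, -0.2013, 0.0377]
tcp_rot: [[0.001, 1.0, -0.008], [-0.0, -0.008, -1.0], [-1.0, 0.001, 0.0]]
wrist_force: [-1.6, 0.9, 6.5]
grip_width: 0.11
```

View pics/w5.png

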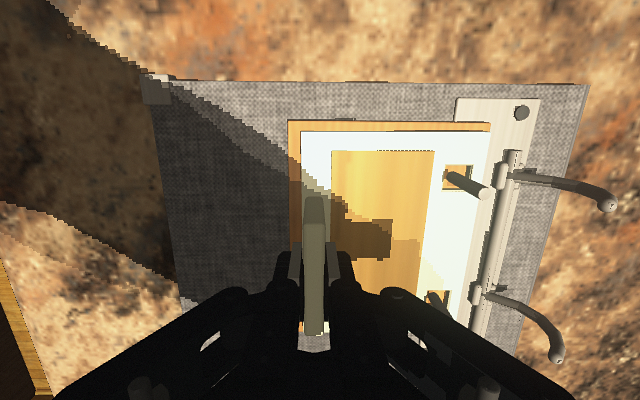

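The tab is held at (314,260) with an opening of about 9.4 mm. Next I lift it straight up.

```bash
python3 -m inch '[[1,-0.008,0,0,0],[1,-0.018,0,0,0],[1,-0.03,0,0,0],[1,-0.045,0,0,0],[1,-0.06,0,0,0],[1,-0.08,0,0,0],[1,-0.1,0,0,0],[1,-0.1,0,0,0]]'
python3 - <<'E'
from bench import bot
from h import *
p=bot.capture('wrist'); cv2.imwrite('pics/w6.png',p['pixels'][:,:,::-1])
p=bot.capture('scene'); cv2.imwrite('pics/s6.png',cv2.resize(p['pixels'][140:340,200:440,::-1],None,fx=3,fy=3))
E
```

```text
time_s: 10.35
tool_pos: [0.4452, -0.2019, 0.1401]
tcp_rot: [[0.003, 1.0, -0.008], [-0.002, -0.008, -1.0], [-1.0, 0.003, 0.002]]
wrist_force: [-0.0, 0.2, -1.9]
grip_width: 0.104
```

View pics/w6.png

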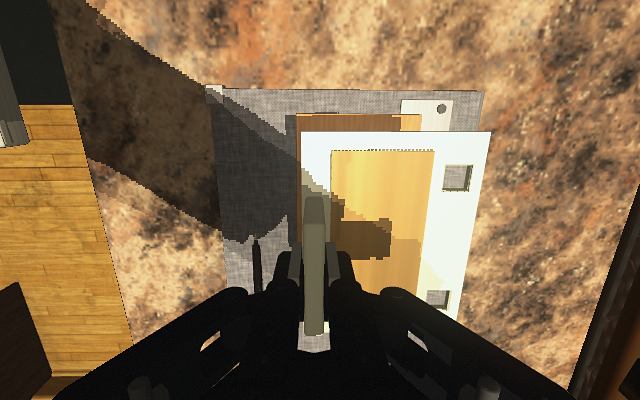

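View pics/s6.png

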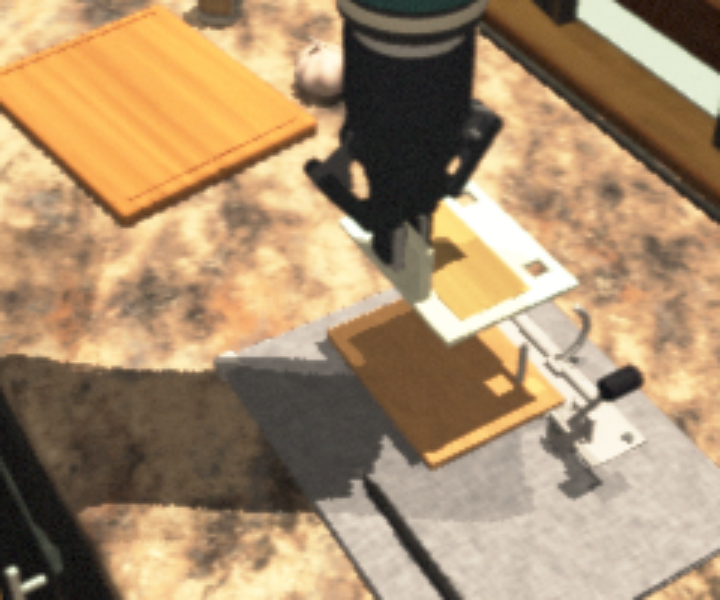

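The card is level and clear of the posts, and both holes are free. I carry it to the board.

```bash
python3 -m inch '[[1,0,-0.003,-0.02,0],[1,0,-0.009,-0.055,-1.5],[1,0,-0.015,-0.095,-3],[1,0,-0.021,-0.135,-4.5],[1,0,-0.027,-0.175,-6],[1,0,-0.033,-0.215,-7.5],[1,0,-0.039,-0.255,-9],[1,0,-0.044,-0.295,-9.6]]'; python3 -m inch '[[1,0,-0.01,-0.035,0],[1,0,-0.018,-0.065,0],[1,0,-0.024,-0.09,0],[1,0,-0.026,-0.098,0],[1,0,-0.026,-0.098,0],[1,0,-0.026,-0.098,0]]'
python3 - <<'E'
from bench import bot
from h import *
print(bot.sense()['tool_pos'],bot.sense()['tcp_rot'])
p=bot.capture('wrist'); cv2.imwrite('pics/w7.png',p['pixels'][:,:,::-1])
p=bot.capture('scene'); cv2.imwrite('pics/s7.png',cv2.resize(p['pixels'][60:260,150:390,::-1],None,fx=3,fy=3))
E
```

```text
time_s: 11.25
tool_pos: [0.4015, 0.0956, 0.1367]
tcp_rot: [[-0.001, 0.987, 0.16], [0.0, 0.16, -0.987], [-1.0, -0.001, -0.0]]
wrist_force: [0.5, -0.7, -1.1]
grip_width: 0.105
time_s: 11.85
tool_pos: [0.3615, 0.1862, 0.137]
tcp_rot: [[-0.0, 0.987, 0.159], [-0.0, 0.159, -0.987], [-1.0, -0.0, 0.0]]
wrist_force: [0.3, 0.2, -1.2]
grip_width: 0.103
[0.36154963 0.18621942 0.13702504] [[-3.51316079e-04  9.87317845e-01  1.58755631e-01]
 [-3.75869671e-04  1.58755499e-01 -9.87317857e-01]
 [-9.99999868e-01 -4.06532065e-04  3.15329474e-04]]
```

View pics/w7.png

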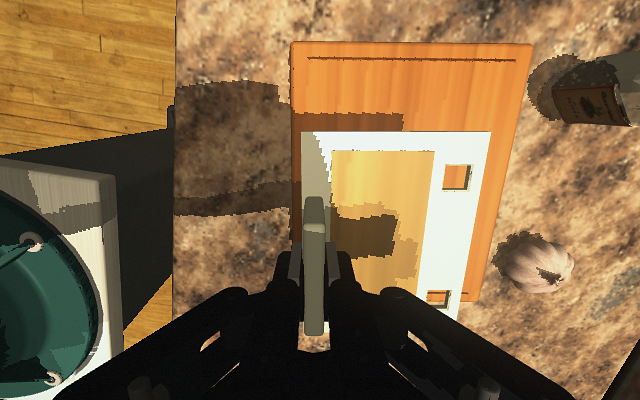

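View pics/s7.png

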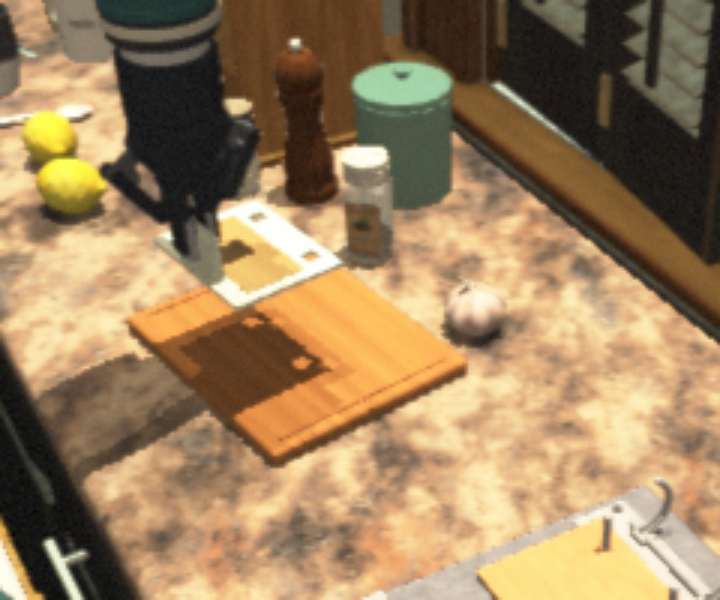

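```bash
python3 -m inch '[[1,0,0.017,-0.001,0],[1,0.02,0.034,-0.002,0],[1,0.045,0.034,-0.002,0],[1,0.065,0.034,-0.002,0],[1,0.08,0.034,-0.002,0],[1,0.088,0.034,-0.002,0],[1,0.092,0.034,-0.002,0],[1,0.092,0.034,-0.002,0]]'
python3 - <<'E'
from bench import bot
from h import *
np.set_printoptions(precision=4,suppress=True)
print(bot.sense()['tool_pos'],bot.sense()['wrist_force'])
p=bot.capture('wrist'); cv2.imwrite('pics/w8.png',p['pixels'][:,:,::-1])
for (u,v) in [(320,140),(480,140),(450,220),(420,300),(300,80),(500,80)]:
    print(u,v,world(p,np.array([u]),np.array([v])))
E
```

```text
time_s: 12.75
tool_pos: [0.3948, 0.1939, 0.0453]
tcp_rot: [[-0.0, 0.987, 0.158], [-0.0, 0.158, -0.987], [-1.0, -0.0, 0.0]]
wrist_force: [0.6, 0.9, -1.2]
grip_width: 0.104
[0.3948 0.1939 0.0453] [ 0.6317  0.9067 -1.2492]
320 140 [[0.3876 0.2548 0.0313]]
480 140 [[0.4716 0.2681 0.0302]]
450 220 [[0.4701 0.2211 0.0293]]
420 300 [[0.4302 0.2115 0.0984]]
300 80 [[0.3722 0.2832 0.0161]]
500 80 [[0.4799 0.3004 0.0158]]
```

View pics/w8.png

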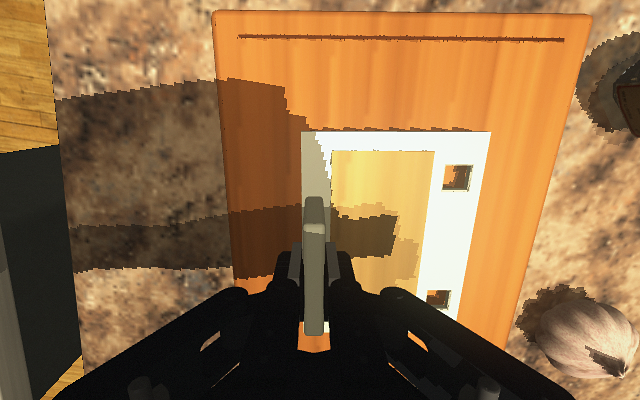

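The card hangs level about 9 mm over the middle of the board (card top at z≈0.030). I lower it the rest of the way.

```bash
python3 -m inch '[[1,0.003,0,0,0],[1,0.006,0,0,0],[1,0.008,0,0,0],[1,0.009,0,0,0],[1,0.009,0,0,0],[1,0.009,0,0,0]]'
```

```text
time_s: 13.4
tool_pos: [0.3947, 0.1942, 0.0363]
tcp_rot: [[0.0, 0.987, 0.159], [0.0, 0.159, -0.987], [-1.0, 0.0, 0.0]]
wrist_force: [0.0, 0.2, -0.6]
grip_width: 0.104
```

```bash
python3 -m inch '[[1,0.001,0,0,0],[1,0.001,0,0,0],[1,0.001,0,0,0]]'; python3 - <<'E'
from bench import bot
from h import *
np.set_printoptions(precision=4,suppress=True)
p=bot.capture('wrist')
for (u,v) in [(320,140),(400,140),(480,140),(470,220),(300,80)]:
    print(u,v,world(p,np.array([u]),np.array([v])))
E
```

```text
time_s: 13.7
tool_pos: [0.3948, 0.1942, 0.0356]
tcp_rot: [[0.001, 0.987, 0.159], [0.0, 0.159, -0.987], [-1.0, 0.001, -0.0]]
wrist_force: [-1.3, -0.6, 8.3]
grip_width: 0.104
320 140 [[0.3876 0.255  0.0205]]
400 140 [[0.4296 0.2617 0.0204]]
480 140 [[0.4719 0.2685 0.0199]]
470 220 [[0.4806 0.2238 0.0212]]
300 80 [[0.3727 0.2829 0.0171]]
```

Contact: 8 N upwards, card top at z≈0.0205, flat. I release slowly and rise.

```bash
python3 -m inch '[[0.75,0,0,0,0],[0.5,0,0,0,0],[0.2,0,0,0,0],[-0.3,0,0,0,0],[-0.3,0,0,0,0],[-0.3,-0.01,0,0,0],[-0.3,-0.05,0,0,0],[-0.3,-0.09,0,0,0]]'; python3 -m inch '[[-1,-0.03,0,0,0],[-1,-0.03,0,0,0]]'
python3 - <<'E'
from bench import bot
from h import *
np.set_printoptions(precision=4,suppress=True)
print(bot.sense()['tool_pos'])
p=bot.capture('wrist'); cv2.imwrite('pics/w9.png',p['pixels'][:,:,::-1])
p=bot.capture('scene'); cv2.imwrite('pics/s9.png',cv2.resize(p['pixels'][60:260,150:390,::-1],None,fx=3,fy=3))
E
```

```text
time_s: 14.55
tool_pos: [0.3939, 0.1939, 0.1268]
tcp_rot: [[-0.002, 0.987, 0.159], [-0.0, 0.159, -0.987], [-1.0, -0.002, 0.0]]
wrist_force: [1.0, 0.6, 0.1]
grip_width: 0.651
time_s: 14.75
tool_pos: [0.3963, 0.1947, 0.1594]
tcp_rot: [[0.006, 0.987, 0.159], [0.002, 0.159, -0.987], [-1.0, 0.006, -0.001]]
wrist_force: [0.1, 0.5, -0.7]
grip_width: 0.957
[0.3963 0.1947 0.1594]
```

View pics/w9.png

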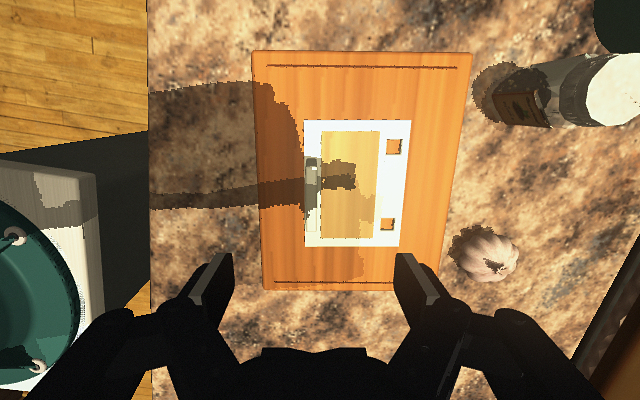

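View pics/s9.png

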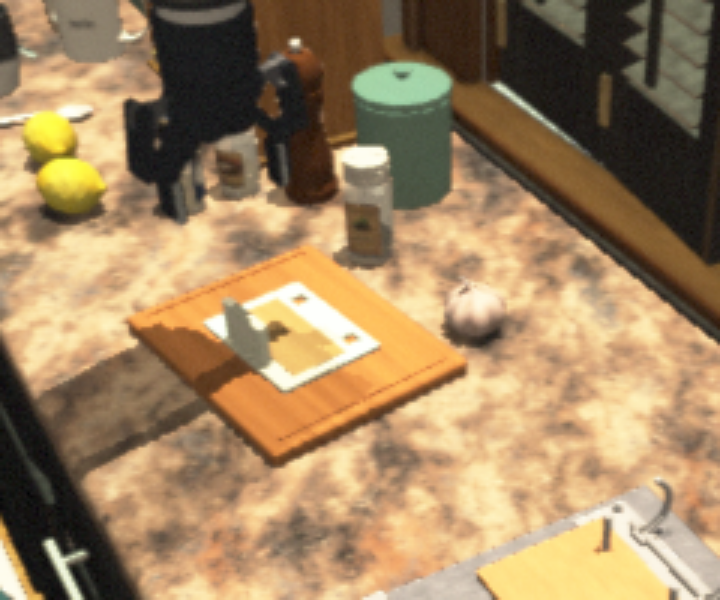

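The card lies flat near the middle of the board at (355,183) in the wrist picture, tab up and let go. Jar and garlic are untouched. I return to the roller to press the lever down.

```bash
python3 -m inch '[[-1,-0.02,0.003,0.04,1.5],[-1,-0.04,0.006,0.085,3],[-1,-0.05,0.009,0.13,4.5],[-1,-0.05,0.012,0.175,6],[-1,-0.05,0.015,0.22,7.5],[-1,-0.05,0.018,0.265,9],[-1,-0.05,0.021,0.31,9.6],[-1,-0.05,0.024,0.355,9.6]]'; python3 -m inch '[[-1,0,0.006,0.045,0],[-1,0,0.012,0.09,0],[-1,0,0.018,0.135,0],[-1,0,0.024,0.16,0],[-1,0,0.03,0.17,0],[-1,0,0.03,0.17,0],[-1,0,0.03,0.17,0]]'
python3 - <<'E'
from bench import bot
from h import *
np.set_printoptions(precision=4,suppress=True)
print(bot.sense()['tool_pos'])
p=bot.capture('wrist'); cv2.imwrite('pics/w10.png',p['pixels'][:,:,::-1])
v,u=np.mgrid[0:400,0:640]; u=u.ravel();v=v.ravel()
W=world(p,u,v);b=(p['range_z'][v,u]>0)&np.all(W>[.49,-.36,.085],1)&np.all(W<[.55,-.29,.12],1)&(p['pixels'][v,u].max(1)<75)
print(b.sum(),W[b].mean(0),W[b].min(0),W[b].max(0)); print(cv2.minAreaRect(W[b][:,:2].astype(np.float32)*1000))
E
```

```text
time_s: 15.65
tool_pos: [0.4742, -0.1543, 0.2043]
tcp_rot: [[-0.002, 1.0, -0.009], [0.001, -0.009, -1.0], [-1.0, -0.002, -0.001]]
wrist_force: [1.0, 0.9, -0.0]
grip_width: 1.002
time_s: 16.35
tool_pos: [0.5031, -0.3215, 0.2048]
tcp_rot: [[-0.001, 1.0, -0.007], [0.001, -0.007, -1.0], [-1.0, -0.001, -0.001]]
wrist_force: [-0.4, 1.5, 0.5]
grip_width: 1.0
[ 0.5031 -0.3215  0.2048]
510 [ 0.5189 -0.3299  0.1071] [ 0.5061 -0.3387  0.0856] [ 0.5314 -0.3222  0.1112]
((518.7733764648438, -330.3251647949219), (25.47804069519043, 16.352222442626953), 0.7978772521018982)
```

View pics/w10.png

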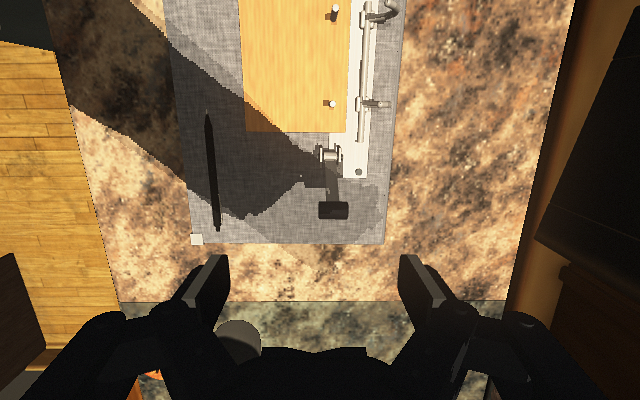

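The roller at (333,210) measures (0.519, −0.330, 0.103), as expected with the lever fully up. I go down and pinch it.

```bash
python3 -m inch '[[-1,0.01,0.016,0.009,0],[-1,0.04,0.016,0.009,0],[-1,0.075,0.016,0.009,0],[-1,0.105,0.016,0.009,0],[-1,0.119,0.016,0.009,0],[-1,0.119,0.016,0.009,0],[0.3,0.119,0.016,0.009,0],[0.3,0.119,0.016,0.009,0]]' 40; python3 -m inch '[[1,0,0,0,0],[1,0,0,0,0],[1,0,0,0,0],[1,0,0,0,0]]' 40
```

```text
time_s: 17.2
tool_pos: [0.5199, -0.3318, 0.0877]
tcp_rot: [[0.002, 1.0, -0.008], [-0.001, -0.008, -1.0], [-1.0, 0.002, 0.001]]
wrist_force: [0.7, 0.5, -0.2]
grip_width: 0.687
time_s: 17.6
tool_pos: [0.5199, -0.3324, 0.087]
tcp_rot: [[0.002, 1.0, -0.008], [-0.001, -0.008, -1.0], [-1.0, 0.002, 0.001]]
wrist_force: [3.4, -0.4, 5.1]
grip_width: 0.297
```

```bash
python3 -m inch '[[1,0.003,0,0.005,0],[1,0.006,0,0.0104,0],[1,0.011,0,0.0165,0],[1,0.0163,0,0.0226,0],[1,0.0225,0,0.0277,0],[1,0.0289,0,0.0325,0],[1,0.036,0,0.0363,0],[1,0.0431,0,0.0398,0]]'; python3 -m inch '[[1,0.008,0,0.002,0],[1,0.0155,0,0.0038,0],[1,0.017,0,0.0038,0],[1,0.017,0,0.0038,0],[1,0.017,0,0.0038,0]]'
python3 - <<'E'
from bench import bot
from h import *
p=bot.capture('scene'); cv2.imwrite('pics/s11.png',cv2.resize(p['pixels'][180:380,240:480,::-1],None,fx=3,fy=3))
E
```

```text
time_s: 18.4
tool_pos: [0.5193, -0.3727, 0.0437]
tcp_rot: [[0.001, 1.0, -0.009], [-0.001, -0.009, -1.0], [-1.0, 0.001, 0.001]]
wrist_force: [0.7, -0.8, 7.1]
grip_width: 0.293
time_s: 18.9
tool_pos: [0.5193, -0.377, 0.0268]
tcp_rot: [[0.001, 1.0, -0.009], [-0.003, -0.009, -1.0], [-1.0, 0.001, 0.003]]
wrist_force: [0.6, -7.5, 3.5]
grip_width: 0.294
```

View pics/s11.png

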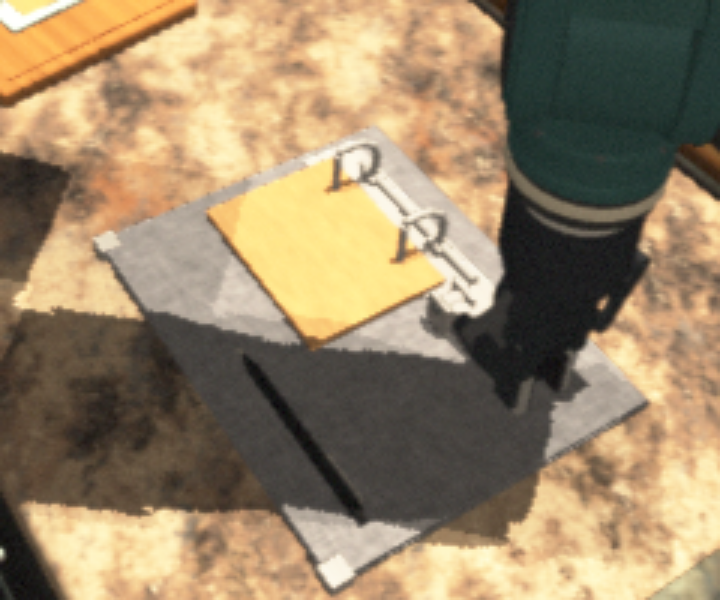

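The arches meet the posts again at (345,165) and (410,235). I press a little more, release and check.

```bash
python3 -m inch '[[1,0.002,0,-0.0015,0],[1,0.002,0,-0.0015,0],[0.3,0.002,0,-0.0015,0],[-0.2,0.001,0,-0.0015,0],[-1,0,0,-0.0015,0],[-1,0,0,-0.0015,0],[-1,0,0,-0.0015,0],[-1,-0.03,0,-0.0015,0]]'; python3 -m inch '[[-1,-0.04,0,0.01,0],[-1,-0.08,0,0.03,0],[-1,-0.11,0,0.03,0],[-1,-0.11,0,0.03,0],[-1,-0.11,0,0.03,0]]'
python3 - <<'E'
from bench import bot
from h import *
np.set_printoptions(precision=4,suppress=True)
s=bot.sense();print(s['tool_pos'],s['wrist_force'])
v,u=np.mgrid[0:400,0:640]; u=u.ravel();v=v.ravel()
def m(n):
    p=bot.capture(n); W=world(p,u,v); return p,W,(p['range_z'][v,u]>0),p['pixels'][v,u]
for n in ('wrist','scene'):
    p,W,ok,c=m(n)
    b=ok&np.all(W>[.49,-.40,.03],1)&np.all(W<[.55,-.355,.08],1)&(c.max(1)<75)
    print(n,'roller',b.sum(),W[b].mean(0),np.percentile(W[b],[2,98],axis=0))
    cv2.imwrite('pics/f_%s.png'%n,p['pixels'][:,:,::-1])
p,W,ok,c=m('top'); cv2.imwrite('pics/f_top.png',p['pixels'][:,:,::-1])
for t in ['card','board','pen','spice_jar','garlic']:
    d=bot.regions_of(p,t)
    if d:
        k=d[0]['mask'].ravel()&ok; print(t,d[0]['conf'],np.median(W[k],0),np.percentile(W[k],[2,98],axis=0).ravel())
E
```

```text
time_s: 19.75
tool_pos: [0.5174, -0.3725, 0.0533]
tcp_rot: [[-0.004, 1.0, -0.008], [0.004, -0.008, -1.0], [-1.0, -0.004, -0.004]]
wrist_force: [-0.5, -0.5, 1.2]
grip_width: 1.0
time_s: 20.25
tool_pos: [0.5188, -0.404, 0.1663]
tcp_rot: [[0.0, 1.0, -0.008], [-0.0, -0.008, -1.0], [-1.0, 0.0, 0.0]]
wrist_force: [-0.8, 0.5, -0.5]
grip_width: 1.0
[ 0.5188 -0.404   0.1663] [-0.7802  0.513  -0.4644]
wrist roller 469 [ 0.5179 -0.3741  0.0523] [[ 0.5062 -0.3828  0.0473]
 [ 0.5309 -0.3672  0.0551]]
scene roller 102 [ 0.5157 -0.3755  0.0514] [[ 0.5058 -0.3808  0.0428]
 [ 0.5289 -0.3687  0.0558]]
card 0.78 [0.4383 0.2231 0.0216] [0.3844 0.1779 0.0172 0.4874 0.2669 0.0634]
board 0.75 [0.4605 0.2758 0.0163] [0.332  0.1495 0.012  0.5382 0.3267 0.0206]
spice_jar 0.89 [0.565 0.302 0.099] [0.5473 0.2869 0.0123 0.5894 0.3283 0.1117]
garlic 0.69 [0.5896 0.1454 0.0376] [0.5683 0.1232 0.0192 0.6187 0.1708 0.0525]
```

View pics/f_scene.png

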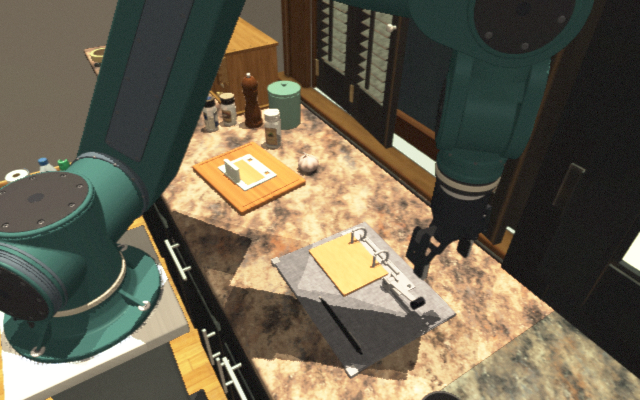

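View pics/f_wrist.png

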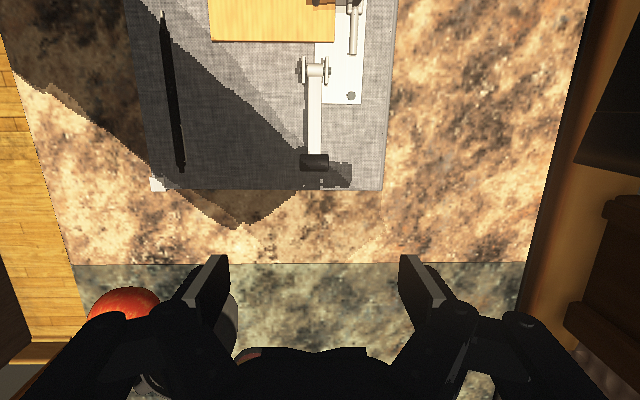

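The roller is back at its starting height, the arches are closed, and the card is flat on the board at (247,172) in the scene picture. The pen still lies at about (340,325), and the gripper is clear. I hand the job in.

```bash
python3 -c "
from bench import bot
print(bot.finish_job())"
```

```text
the job is handed in; nothing more can be done
None
```

The card is out of the folder and lying on the chopping board, and the lever is down with the rings closed. I handed the job in after about 20.5 s; the hand-in gives no verdict.

**What I did:** I pinched the roller and lifted the lever along its arc to the stop, and the pictures showed both arches swung back. I gripped the tab and lifted the card straight off the posts. I then set it on the board, feeling contact at about 8 N, and let go gently. Last, I pinched the roller again, brought the lever down, released it and moved clear.

**Last checks:**
- **Card:** it lies flat with the tab up. Its top measured about 20 to 21 mm just before release, where 21 mm is expected. By the commanded pose its centre is within about 5 mm of the board's centre.
- **Lever:** the roller's top measured about 55 mm against 56 mm before the job, so it is back down. The arches meet the post tops again in the picture.
- **Bystanders:** the jar and garlic measured within about 1 mm of their starting places.
- **Robot:** it touches nothing; the wrist force was about 1 N.

**Checks that fell short:** the network did not report the pen in the last top picture, but the scene and wrist pictures showed it where it was. In the same top picture the robot hid part of the board and the card, so their network centres there were biased and I did not use them.

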